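# Third hand for the vacuum pump's last stop angle

## Task

Be my third hand at the vacuum pump: pick up the loose yellow stop angle, stand it flat on the pump's mounting plate with its tall face flush against the free side of the pump's grey base and its two slots over the two tapped holes, and press it squarely against the base with a steady 12 newtons or so, while I get the bolts in. Don't shove the pump hard over on its rubber mounts, and don't knock my other things about. Keep the push steady for three seconds and finish while you are still holding and pressing: do not let go or back off.

Things in the scene. Friction and masses are not known exactly. Their poses are not given: they have to be found in the camera images.
- stop: The loose yellow stop angle, about 0.5 kg, standing on its foot on the bench mat (z = 0). Foot 170 (x) x 70 (y) x 8 mm, its long -y side carrying an upright leg 65 mm high overall, 8 thick, and a gusset web across its middle. Origin: centre of the foot's underside, z up. Slots through the foot 18 (x) x 34 (y) mm, centred at x = +-55, y = +8 mm.
- stop_face (a point): Middle of the stop angle's tall outer face, the one that goes against the pump's base: in the stop's frame x = 0, y = -35 mm, z = 30 mm. The face looks to the stop's -y.
- stop_grip (a point): Point to grasp, on the stop angle's gusset web: in the stop's frame x = 0, y = 0, z = 46 mm above the underside. The gusset is 12 mm thick along x, runs from y = -27 to +30 mm and from z = 8 to 60 mm; the fingers close along the stop's x.
- plate: Aluminium mounting plate fixed to the bench, 8 mm thick, reaching x = +-210, y = -260 to +60 mm in its frame. Origin at bench height midway between the two tapped holes (brass-ringed M6, at x = +-55, y = 0). A twin stop is bolted on at each x end of the pump's base. The loose one goes on the base's +y side, axes parallel to the plate's, its x = 0, tall face to the plate's -y.
- bolt_line (a point): Midpoint between the two tapped holes, on the plate's top face, 8 mm above the bench; axes as the plate. The stop's slots must leave both holes free for the bolts.
- pump: Vacuum pump (6 kg, about 270 mm tall, black housing, silver head, two gauges) on a grey base pan 250 (x) x 200 (y) mm, side faces 28 to 48 mm above the bench. Frame as the plate's when at rest. On its rubber mounts it yields only along the plate's y: towards -y by 0.5 mm per newton (6 mm at 12 N), springing back. The housing starts 80 mm behind the free side.
- base_edge (a point): Middle of the base pan's free (+y) side face, 38 mm above the bench: in the plate's frame x = 0, y = -37 mm at rest; it moves 0.5 mm towards -y per newton of push.
- screwdriver: Bystander: orange-handled screwdriver, 200 mm long, 26 mm high at the handle, lying on the mat in front of the plate. Origin under its middle, x along it to the tip.
- wrench: Bystander: steel wrench, 170 mm long, 7 mm thick, flat on the mat beside the stop angle. Origin under its middle, x along it.
- filter: Bystander: white disc filter, 50 mm across, 37 mm high with its nipple up, standing on the corner of the plate. Origin: underside centre.
- jar: Bystander: white jar with a blue cap, 56 mm across, 75 mm high. Origin: underside centre.
- bolt_tin: Bystander: round steel tin with the bolts and washers, 80 mm across, 22 mm high. Origin: underside centre.
- tub: Bystander: clear plastic tub, 240 x 340 mm, 110 mm high, standing far to the robot's left. Origin: underside centre.
Things that resemble listed ones, but are neither listed nor needed, are in the scene too. What is shaped like the stop but brown is not meant.

How it is judged:
On the way:
1. the stop angle stands on the plate over the tapped holes, flush with the base, and is pressed against it with 7 to 17 N without a break for 2 s (contact force between stop and pump between 7 and 17 N and contact force between the fingers and stop above 3 N and x of stop in the frame of plate between -0.006 and 0.006 m and y of stop in the frame of plate between -0.018 and 0.004 m and y of stop_face in the frame of plate below -0.03 m and z of stop in the frame of plate between 0.005 and 0.012 m and angle between the x axis of stop and the x axis of plate, either way round below 0.05 rad and angle between stop's own z axis and vertical below 0.05 rad and linear speed of stop below 0.01 m/s), for 2 s.
At the end, for the whole second after the job is handed in: Still gripped, the stop angle is on the plate (within 4 mm, upright within 0.05 rad), within 6 mm of the middle of the tapped holes along the base, holes inside the slots, parallel to the base within 0.05 rad, still, and pressing on it with 7 to 17 N (all of step 1); the arm keeps its last pose, push and grip.
It fails at once if the pump is shoved more than 12.5 mm over on its mounts (about 25 N) (y of base_edge in the frame of plate below -0.0495 m).
It fails at once if one of the bystanders (screwdriver, wrench, filter, jar, tin, tub) is knocked more than 30 mm away (distance of any of screwdriver, wrench, filter, jar, bolt_tin, tub from where it was at the start of the episode above 0.03 m).
It fails at once if the filter or the jar is tipped over (angle between any of filter, jar's own z axis and vertical above 0.5 rad).
It also fails if it takes over 54 s, if anything falls off the work surface, if the arm or the gripper's body presses on something with over 40 N, if the wrist force passes 120 N, or if a joint passes its speed limit or range.

## Robot

A 7-joint arm with a two-finger parallel gripper is mounted at the origin on the work surface. World frame = base frame: x ahead of the robot, y to its left, z up, the work surface at z = 0. Lengths are in m, angles in rad, forces in N, time in s.
With the tool pointing down it reaches from about 0.425 to 1.025 m from the base axis. Payload 3.6 kg.
Tool frame: the origin (TCP) lies at the very end of the fingers, on their centre line; the grasp point (between the pads) lies 19 mm behind it; z points along the fingers, y is the line along which they close (so a half turn about z gives the same grasp; the last joint's range is limited). The gripper opens to 85 mm and grips with 20 to 120 N. Pads are 22 mm wide; open, the fingers measure 114 mm over their backs; the gripper's body (76 mm by 85 mm) begins 54 mm behind the grasp point. The pads swing forward as they close: fully open they stand 13 mm farther back than shut.
Start: joints at [1.192, 0.591, 0.048, 1.609, -0.033, 0.943, -0.034], TCP at [0.204, -0.696, 0.231] pointing down, gripper open.
Joint ranges: [-2.69, 2.69], [-0.47, 2.24], [-1.27, 1.36], [0.19, 2.51], [-1.53, 4.68], [0.08, 2.07], [-3.09, 3.09]. Speed limits (rad/s): [2.57, 2.57, 3.14, 3.14, 3.14, 3.14, 3.14].

## Interface

Orientations are given as a unit quaternion [w, x, y, z].
In Python, from plant import telemetry, capture, r gives the robot as it stands. The module is installed in compiled form; this text tells all that it offers.
- The arm moves only by the shell command python3 -m creep 'ROWS'. ROWS is text: rows parted by semicolons, each of 5 numbers parted by spaces: the shift along the tool's x, y, z in mm, then the turn about the tool's z in degrees, then the closure, from 0 (fully open) to 1 (shut). A call has 1 to 8 rows; each row shifts and turns the commanded pose from where the row before left it, along the tool's axes as they then stand; what a row does not reach is not made up. A row lasts 1/8 s, in which the tool goes at most 62.5 mm and 10.7 degrees, less where a joint would pass 70% of its speed; a pose out of reach is approached as far as the arm can. A call is refused whole if a number of a shift passes 62.5 or a number of a turn 10.7, either way. A call with a gripper value outside its range is refused whole. The fingers move at their own pace and stop on an object; the grip force is fixed at half the most. Time passes only in rows, so rows that do not move let the fingers close. It gives the time, the measured TCP pose, the force, the opening and the grip force at its end, in the units of the state.
- telemetry.get_state(): the state, without advancing time (a new reading comes with each control period).
- capture(name): name is "scene" or "top" or "wrist"; returns a dict with "image" (420x560x3 uint8, red, green, blue), "fx", "fy", "cx", "cy" (pixels), "camera_from_world" (4x4, takes a point from world to camera coordinates). Camera axes: x right, y down, z forward; pixel columns grow to the right and rows downward; lengths in m; the calibration is good to about 2 mm. A picture is of the moment at which its call begins. There is no depth.
- r.sign_off(): hands the job in; it is judged then, once.
The state is a dict: "time_s": time; "qpos": joint angles; "qd": joint speeds; "joint_efforts": joint torques, N m; "ee_pos": TCP position; "orientation": TCP orientation; "ft_force": force on the tool from outside, world axes, zero at the start; "torque": the same for the moment, N m; "finger_gap": opening from 0.0 (shut) to 1.0 (fully open); "gripper_force": force on a finger pad.
Only numpy, scipy, OpenCV 4.12 (cv2) and the standard library are available. Lean on these libraries where they do the work, as an engineer would, in place of code of your own. Each camera call takes 0.05 s, during which the arm holds its last target. There are 200 camera calls.

## Working session

There is one attempt and no reset: what is moved stays moved. The work goes in short steps, Python scripts to look and compute and a shell command to move; the robot and the scene stay as the last step left them, time stands still between calls to the robot, and variables do not carry over. Pictures are saved under pics/ and viewed, at most 10 in all, crops included, and the job is handed in when it is done.

```bash
mkdir -p pics; cat > h.py <<'E'
import numpy as np, cv2, json
from plant import telemetry, capture, r
def snap(n,f):
    c=capture(n); cv2.imwrite(f'pics/{f}.png',c['image'][:,:,::-1])
    np.savez(f'pics/{f}.npz',fx=c['fx'],fy=c['fy'],cx=c['cx'],cy=c['cy'],T=c['camera_from_world']); return c
def load(f): return dict(np.load(f'pics/{f}.npz'))
def P(f):
    c=load(f); return np.array([[c['fx'],0,c['cx']],[0,c['fy'],c['cy']],[0,0,1]])@c['T'][:3]
def proj(f,X):
    p=P(f)@np.r_[X,1]; return p[:2]/p[2]
def atz(f,uv,z):
    M=P(f); A=np.c_[M[:,0],M[:,1],-np.r_[uv,1]]; return np.r_[np.linalg.solve(A,-(M[:,2]*z+M[:,3]))[:2],z]
def tri(f1,u1,f2,u2):
    X=cv2.triangulatePoints(P(f1),P(f2),np.float64(u1),np.float64(u2)); return (X[:3]/X[3]).ravel()
E
python3 - <<'E'
from h import *
for n in('scene','top','wrist'):
    snap(n,n+'0'); print(n,load(n+'0')['T'].round(3).tolist(),load(n+'0')['fx'])
s=telemetry.get_state(); print(s)
a=cv2.imread('pics/scene0.png');b=cv2.imread('pics/top0.png')
E
```

```text
scene [[0.547, 0.837, -0.006, -0.44], [0.624, -0.413, -0.663, -0.17], [-0.557, 0.36, -0.748, 1.397], [0.0, 0.0, 0.0, 1.0]] 400.9973676956433
top [[-0.018, -1.0, 0.006, 0.187], [-0.998, 0.017, -0.056, 0.476], [0.056, -0.007, -0.998, 1.037], [0.0, 0.0, 0.0, 1.0]] 438.91210820076464
wrist [[0.281, -0.96, -0.002, -0.725], [-0.922, -0.27, 0.277, -0.036], [-0.266, -0.076, -0.961, 0.378], [0.0, 0.0, 0.0, 1.0]] 349.10413676299584
{'time_s': 0.15, 'qpos': array([ 1.19250349,  0.59195879,  0.04833897,  1.60952397, -0.03329803,
        0.94269351, -0.03367927]), 'qd': array([-0.00031193, -0.00113927,  0.00095852, -0.00538473, -0.00110062,
        0.00025569,  0.00076799]), 'joint_efforts': array([ 2.92711185e-03, -5.49244201e+01,  1.54966637e+00, -1.98453730e+01,
        9.53622482e-03,  5.72715624e-03, -1.19141603e-05]), 'ee_pos': array([ 0.20351063, -0.69518515,  0.2303693 ]), 'orientation': array([-8.69791492e-04,  9.89872824e-01,  1.41954224e-01, -1.84738055e-04]), 'ft_force': array([0.98299757, 0.67178288, 0.19268105]), 'torque': array([-0.0049529 , -0.02082684, -0.03155235]), 'gripper_force': 0.0, 'finger_gap': 0.9989751792421211}
```

View pics/top0.png

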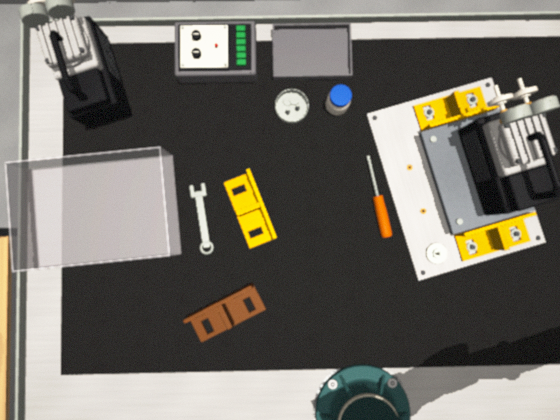

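View pics/scene0.png

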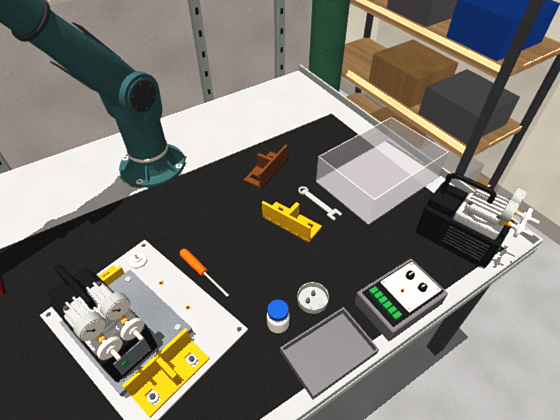

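Top view: candidates are the loose yellow angle (250,208), the brown look-alike (225,312), and the twins already bolted to the plate at (450,105) and (495,238). I choose the loose yellow one at (250,208). The tapped holes are near (409,167) and (423,211). Next, one close crop to check this.

```bash
python3 - <<'E'
from h import *
a=cv2.imread('pics/top0.png');b=cv2.imread('pics/scene0.png')
R=lambda i,x,y,w,h,k:cv2.resize(i[y:y+h,x:x+w],None,fx=k,fy=k,interpolation=cv2.INTER_CUBIC)
o=np.zeros((600,800,3),np.uint8)
o[:300,:400]=R(a,210,160,80,60*100//80 if 0 else 75,5)[:300,:400]
o[300:600,:400]=R(a,210,200,80,60,5)
o[:300,400:]=R(b,250,190,80,60,5)
o[300:600,400:]=R(a,390,150,80,60,5)[:300]
o[:300,:400]=R(a,210,160,80,60,5)
cv2.imwrite('pics/crop1.png',o)
E
```

```text
(no output)
```

View pics/crop1.png

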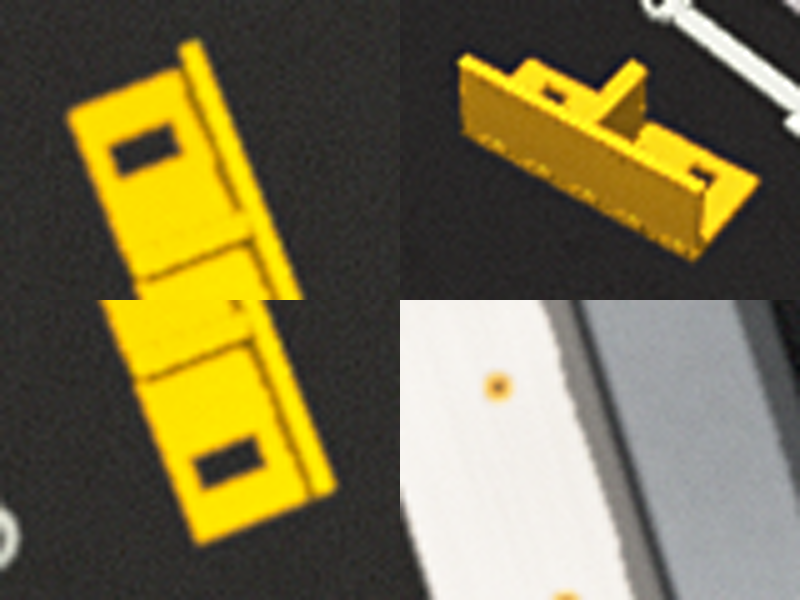

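The crop confirms it: a loose yellow angle with its upright leg on the pump side (top-view pixels (250.6,168) to (277.4,237.6)) and slots on the other side. The holes are brass dots at about (409.6,167) and (423,211). I'll now measure from both views.

```bash
cat > m.py <<'E'
from h import *
def cent(f,u,rad=5):
    i=cv2.imread(f'pics/{f}.png').astype(float); x,y=map(int,np.round(u))
    p=i[y-rad:y+rad+1,x-rad:x+rad+1]; w=np.clip(p[:,:,2]-p[:,:,0]-35,0,None) # R-B
    g=np.mgrid[y-rad:y+rad+1,x-rad:x+rad+1]; return np.array([(g[1]*w).sum(),(g[0]*w).sum()])/w.sum()
E
python3 - <<'E'
from m import *
from scipy.optimize import least_squares
t,s='top0','scene0'
print('tri A',tri(t,(250.6,168),s,(309.4,228)),'B',tri(t,(277.4,237.6),s,(262.4,201)))
L=[((85,-35,65),t,(250.6,168)),((-85,-35,65),t,(277.4,237.6)),((85,35,8),t,(223.6,183)),((-85,35,8),t,(250,249)),
((85,-35,65),s,(309.4,228)),((-85,-35,65),s,(262.4,201)),((85,-35,0),s,(309,242.4)),((-85,-35,0),s,(262.4,216.6)),((85,35,8),s,(322,226))]
def W(p,X):
    c,n=np.cos(p[3]),np.sin(p[3]); X=np.array(X)/1000; return np.array([p[0]+c*X[0]-n*X[1],p[1]+n*X[0]+c*X[1],p[2]+X[2]])
f=lambda p:np.concatenate([proj(v,W(p,X))-u for X,v,u in L])
q=least_squares(f,[.5,.1,0,.3]);print(q.x,f(q.x).round(1)); print('grip',W(q.x,(0,0,46)))
h1=cent(t,(409.6,167.2));h2=cent(t,(423,211));g=[proj(s,atz(t,h,.008)) for h in(h1,h2)];print(h1,h2,g)
k=[cent(s,u) for u in g];print(k)
H=[tri(t,a,s,b) for a,b in zip((h1,h2),k)];print(H,np.linalg.norm(H[0]-H[1]))
B=[atz(t,h,.008) for h in(h1,h2)];print(B); d=B[0]-B[1];print('mid',(B[0]+B[1])/2,'yaw',np.arctan2(d[1],d[0]))
from scipy.spatial.transform import Rotation as Ro
st=telemetry.get_state();print(Ro.from_quat(st['orientation'][[1,2,3,0]]).as_matrix().round(3))
E
```

```text
tri A [0.57381443 0.25053629 0.06606195] B [0.41486227 0.19316111 0.06889127]
[ 0.48120881  0.25542347 -0.00068455  0.35952802] [-1.5  0.1 -0.9 -0.2  0.1 -0.8 -0.6 -1.  -0.3  0.  -1.4  1.  -1.1 -0.2
 -0.6 -0.2 -1.  -0.5]
grip [0.48120881 0.25542347 0.04531545]
[409.1497348 167.0122399] [422.74946921 210.62165605] [array([187.31912983, 307.27488408]), array([160.54720195, 282.70156048])]
[array([187.41029024, 307.15699208]), array([160.72077295, 282.52705314])]
[array([ 0.57773696, -0.13041148,  0.00839458]), array([ 0.47161481, -0.15942474,  0.00864088])] 0.11001699929975735
[array([ 0.5777515 , -0.13061784,  0.008     ]), array([ 0.47156308, -0.1598061 ,  0.008     ])]
mid [ 0.52465729 -0.14521197  0.008     ] yaw 0.2682475427166183
[[ 0.96   0.281 -0.001]
 [ 0.281 -0.96   0.002]
 [-0.    -0.002 -1.   ]]
```

The points check out. Holes: z 8.4–8.6 mm (expected 8), spacing 110.0 mm (expected 110). Stop: height error −0.7 mm, residuals about 1 px. Next I'll plan a path over the pump.

```bash
cat > plan.py <<'E'
from h import *
from scipy.spatial.transform import Rotation as Ro
def cur():
    s=telemetry.get_state(); R=Ro.from_quat(np.array(s['orientation'])[[1,2,3,0]]).as_matrix()
    return np.array(s['ee_pos']),np.degrees(np.arctan2(R[1,0],R[0,0])),s
def plan(p,yaw,wps):  # wps: (xyz, yawdeg, rows); prints tool-frame shifts, tool down
    for q,y2,n in wps:
        q=np.array(q); d=(q-p)/n; dy=(y2-yaw)/n
        for i in range(n):
            a=np.radians(yaw); c,s=np.cos(a),np.sin(a)
            print((1000*np.array([c*d[0]+s*d[1], s*d[0]-c*d[1], -d[2]])).round(1),round(-dy,2)); yaw+=dy
        p=q; print('--')
E
python3 - <<'E'
from plan import *
p,y,_=cur(); print(p,y)
plan(p,y,[((.33,-.5,.38),y,6),((.50,-.10,.36),y+84,8),((.481,.255,.2),110.6,8)])
E
```

```text
[ 0.20351063 -0.69518515  0.2303693 ] 16.321901712212647
[ 29.4 -25.3 -24.9] -0.0
[ 29.4 -25.3 -24.9] -0.0
[ 29.4 -25.3 -24.9] -0.0
[ 29.4 -25.3 -24.9] -0.0
[ 29.4 -25.3 -24.9] -0.0
[ 29.4 -25.3 -24.9] -0.0
--
[ 34.4 -42.    2.5] -10.5
[ 41.5 -35.    2.5] -10.5
[ 47.2 -26.9   2.5] -10.5
[ 51.3 -17.8   2.5] -10.5
[53.7 -8.2  2.5] -10.5
[54.3  1.8  2.5] -10.5
[53.1 11.6  2.5] -10.5
[50.1 21.1  2.5] -10.5
--
[44.1  5.6 20. ] -1.28
[43.9  6.6 20. ] -1.28
[43.8  7.6 20. ] -1.28
[43.6  8.6 20. ] -1.28
[43.4  9.5 20. ] -1.28
[43.2 10.5 20. ] -1.28
[42.9 11.5 20. ] -1.28
[42.7 12.4 20. ] -1.28
--
```

```bash
python3 -m creep '29 -25 -25 0 0;29 -25 -25 0 0;29 -25 -25 0 0;29 -25 -25 0 0;29 -25 -25 0 0;29 -25 -25 0 0' && python3 -m creep '34 -42 2 -10.5 0;41 -35 2 -10.5 0;47 -27 2 -10.5 0;51 -18 2 -10.5 0;54 -8 2 -10.5 0;54 2 2 -10.5 0;53 12 2 -10.5 0;50 21 2 -10.5 0'; python3 - <<'E'
from plan import *
p,y,_=cur(); print(p,y)
plan(p,y,[((.481,.255,.2),110.6,8)])
E
```

```text
time_s: 0.9
ee_pos: [0.329, -0.5015, 0.3818]
orientation: [-0.0, 0.99, 0.142, -0.0]
ft_force: [-0.0, -0.4, -0.5]
finger_gap: 1.002
gripper_force: 0.0
time_s: 1.9
ee_pos: [0.498, -0.1024, 0.3652]
orientation: [0.0, 0.638, 0.77, -0.0]
ft_force: [0.4, -0.4, 0.4]
finger_gap: 0.998
gripper_force: 0.0
[ 0.49801376 -0.10238873  0.3651937 ] 100.64861973112708
[44.3  6.2 20.6] -1.24
[44.2  7.1 20.6] -1.24
[44.   8.1 20.6] -1.24
[43.8  9.  20.6] -1.24
[43.6 10.  20.6] -1.24
[43.4 10.9 20.6] -1.24
[43.1 11.9 20.6] -1.24
[42.9 12.8 20.6] -1.24
--
```

```bash
python3 -m creep '44 6 20 -1.2 0;44 7 20 -1.2 0;44 8 20 -1.2 0;44 9 21 -1.2 0;44 10 21 -1.2 0;43 11 21 -1.3 0;43 12 21 -1.3 0;43 13 21 -1.3 0' && python3 -m creep '0 0 0 0 0;0 0 0 0 0'; python3 - <<'E'
from plan import *
snap('wrist','w1'); snap('top','t1')
p,y,_=cur(); print(p,y)
c,n=np.cos(.3595),np.sin(.3595)
W=lambda X:np.array([.4812+c*X[0]-n*X[1],.2554+n*X[0]+c*X[1],X[2]])
for X in [(.085,-.035,.065),(-.085,-.035,.065),(.085,.035,.008),(-.085,.035,.008),(0,.03,.06),(.055,.008,.008),(-.055,.008,.008)]: print(X,proj('w1',W(X)).round(1))
E
```

```text
time_s: 2.9
ee_pos: [0.4835, 0.2545, 0.1994]
orientation: [0.0, 0.572, 0.82, -0.0]
ft_force: [0.1, 0.0, 0.1]
finger_gap: 0.999
gripper_force: 0.0
time_s: 3.15
ee_pos: [0.4835, 0.2527, 0.2]
orientation: [0.0, 0.572, 0.82, -0.001]
ft_force: [0.4, -1.6, -0.0]
finger_gap: 0.998
gripper_force: 0.0
[0.48408159 0.25174472 0.20050412] 110.08253826377957
(0.085, -0.035, 0.065) [384.4 232.3]
(-0.085, -0.035, 0.065) [182.5 233.5]
(0.085, 0.035, 0.008) [373.2 141.7]
(-0.085, 0.035, 0.008) [193.  142.9]
(0, 0.03, 0.06) [282.8 154.7]
(0.055, 0.008, 0.008) [340.2 170.3]
(-0.055, 0.008, 0.008) [226.2 171. ]
```

View pics/w1.png

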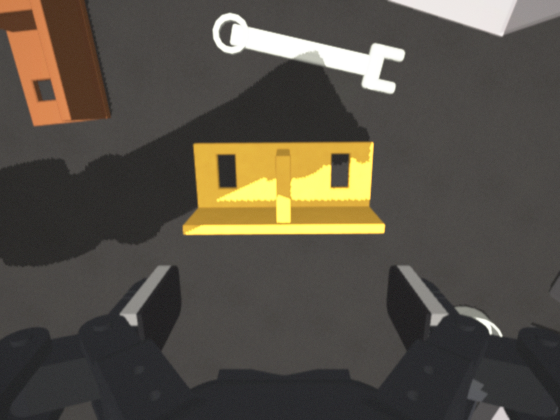

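The wrist view confirms the fit: foot corners (195,143) and (373,142), leg corners (183,234) and (384,233), web at x≈283, all within about 1 px of prediction. I'll go down now.

```bash
python3 - <<'E'
from plan import *
p,y,_=cur()
plan(p,y,[((.4812,.2554,.027),110.6,8)])
E
```

```text
[ 0.6 -0.2 21.7] -0.06
[ 0.6 -0.2 21.7] -0.06
[ 0.6 -0.2 21.7] -0.06
[ 0.6 -0.2 21.7] -0.06
[ 0.6 -0.2 21.7] -0.06
[ 0.6 -0.2 21.7] -0.06
[ 0.6 -0.2 21.7] -0.06
[ 0.6 -0.2 21.7] -0.06
--
```

```bash
python3 -m creep '2 -1 20 -0.5 0;2 -1 20 0 0;0 0 20 0 0;0 0 20 0 0;0 0 20 0 0;0 0 20 0 0;0 0 20 0 0;0 0 10 0 0' && python3 -m creep '0 0 5 0 0;0 0 0 0 0'; python3 - <<'E'
from plan import *
p,y,_=cur();print(p,y)
plan(p,y,[((.4812,.2554,.027),110.6,1)])
E
```

```text
time_s: 4.25
ee_pos: [0.4809, 0.2548, 0.0499]
orientation: [0.0, 0.569, 0.822, -0.0]
ft_force: [-0.3, 0.5, 0.7]
finger_gap: 1.005
gripper_force: 0.0
time_s: 4.5
ee_pos: [0.4806, 0.2563, 0.0456]
orientation: [0.0, 0.569, 0.823, 0.0]
ft_force: [0.2, 0.6, 0.6]
finger_gap: 0.999
gripper_force: 0.0
[0.48063335 0.25628881 0.04555044] 110.68933576850178
[-1.   0.2 18.6] 0.09
--
```

```bash
python3 -m creep '-1 0 9 0 0;0 0 9 0 0;0 0 0 0 0;0 0 0 0 0.5;0 0 0 0 1;0 0 0 0 1;0 0 0 0 1;0 0 0 0 1' && python3 -m creep '0 0 0 0 1;0 0 0 0 1;0 0 0 0 1;0 0 0 0 1'; python3 - <<'E'
from plan import *
p,y,_=cur();print(p,y); snap('scene','s2');snap('wrist','w2')
E
```

```text
time_s: 5.5
ee_pos: [0.481, 0.2557, 0.0276]
orientation: [0.0, 0.568, 0.823, 0.0]
ft_force: [0.2, -0.6, 2.6]
finger_gap: 0.128
gripper_force: 59.6
time_s: 6.0
ee_pos: [0.481, 0.2557, 0.0276]
orientation: [0.0, 0.568, 0.823, 0.0]
ft_force: [-0.3, -1.1, 5.2]
finger_gap: 0.134
gripper_force: 59.7
[0.48098842 0.25569619 0.02764683] 110.7185472418611
```

Gripped: the gap is 11 mm on the 12 mm web, at 60 N. Now the lift and carry.

```bash
python3 -m creep '0 0 -10 0 1;0 0 -25 0 1;0 0 -30 0 1;0 0 -30 0 1;0 0 -30 0 1;0 0 -20 0 1;0 0 0 0 1;0 0 0 0 1'; python3 - <<'E'
from plan import *
p,y,s=cur();print(p,y,s['ft_force'],s['finger_gap'])
a=np.radians(15.37); q=np.array([.52466,-.14521])+.012*np.array([-np.sin(a),np.cos(a)]); print(q)
plan(p,y,[((*q,.17),105.37,10)])
E
```

```text
time_s: 7.1
ee_pos: [0.4795, 0.2545, 0.1711]
orientation: [-0.001, 0.569, 0.823, -0.001]
ft_force: [-0.3, 0.4, -6.2]
finger_gap: 0.135
gripper_force: 59.1
[0.4795426  0.25446236 0.17107408] 110.707262583972 [-0.27438155  0.44590304 -6.17581677] 0.1349812593320172
[ 0.52147938 -0.13363919]
[-37.8  -9.8   0.1] 0.53
[-37.9  -9.4   0.1] 0.53
[-38.   -9.1   0.1] 0.53
[-38.   -8.7   0.1] 0.53
[-38.1  -8.4   0.1] 0.53
[-38.2  -8.    0.1] 0.53
[-38.3  -7.7   0.1] 0.53
[-38.3  -7.3   0.1] 0.53
[-38.4  -7.    0.1] 0.53
[-38.5  -6.6   0.1] 0.53
--
```

```bash
python3 -m creep '-20 -5 0 0.5 1;-38 -10 0 0.5 1;-38 -9 0 0.5 1;-38 -9 0 0.5 1;-38 -8 0 0.5 1;-38 -8 0 0.5 1;-38 -8 0 0.5 1;-38 -8 0 0.5 1' && python3 -m creep '-38 -7 0 0.5 1;-30 -7 0 0.5 1;-20 -3 0 0.3 1;-4 0 0 0 1;0 0 0 0 1;0 0 0 0 1'; python3 - <<'E'
from plan import *
p,y,s=cur();print(p,y,s['ft_force'],s['finger_gap'])
plan(p,y,[((.52148,-.13364,.17),105.37,1)])
snap('wrist','w3');snap('top','t3');snap('scene','s3')
E
```

```text
time_s: 8.1
ee_pos: [0.5102, -0.039, 0.1712]
orientation: [-0.001, 0.597, 0.802, -0.001]
ft_force: [0.9, -1.0, -5.1]
finger_gap: 0.13
gripper_force: 58.9
time_s: 8.85
ee_pos: [0.5211, -0.1273, 0.1723]
orientation: [-0.0, 0.605, 0.796, 0.0]
ft_force: [-0.3, 0.9, -5.2]
finger_gap: 0.127
gripper_force: 58.9
[ 0.52106878 -0.12733985  0.17231179] 105.57923513078893 [-0.33748585  0.92181993 -5.16764523] 0.1268129203565535
[-6.2 -1.3  2.3] 0.21
--
```

View pics/w3.png

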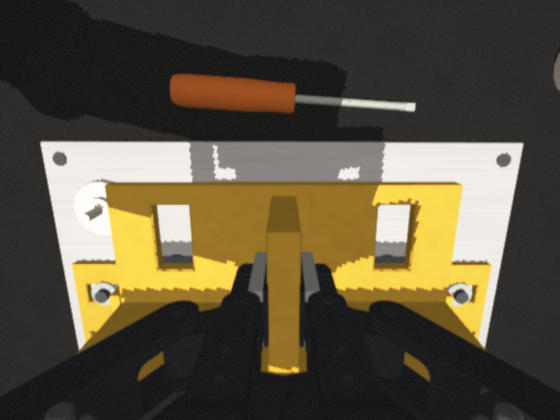

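The wrist view shows the held stop edge (row ~184) parallel to the plate edge (row ~142). It is centred between the twin bolts (102,294) and (461,293), and the screwdriver is clear. Lowering.

```bash
python3 -m creep '-3 -1 10 0.2 1;-3 0 25 0 1;0 0 25 0 1;0 0 25 0 1;0 0 20 0 1;0 0 15 0 1;0 0 7 0 1;0 0 0 0 1' && python3 -m creep '0 0 0 0 1;0 0 0 0 1'; python3 - <<'E'
from plan import *
p,y,s=cur();print(p,y,s['ft_force'],s['finger_gap'])
plan(p,y,[((.52148,-.13364,.0356),105.37,1)])
snap('wrist','w4');snap('top','t4');snap('scene','s4')
E
```

```text
time_s: 10.0
ee_pos: [0.5218, -0.1352, 0.045]
orientation: [-0.0, 0.607, 0.795, -0.0]
ft_force: [0.0, -0.1, -5.1]
finger_gap: 0.132
gripper_force: 58.8
time_s: 10.25
ee_pos: [0.5223, -0.1354, 0.046]
orientation: [0.001, 0.607, 0.794, 0.0]
ft_force: [-0.1, -0.6, -5.5]
finger_gap: 0.133
gripper_force: 58.8
[ 0.52225947 -0.13539426  0.04595739] 105.21014841407262 [-0.06271369 -0.62212183 -5.53091603] 0.13270697657669622
[ 1.9 -0.3 10.4] -0.16
--
```

View pics/w4.png

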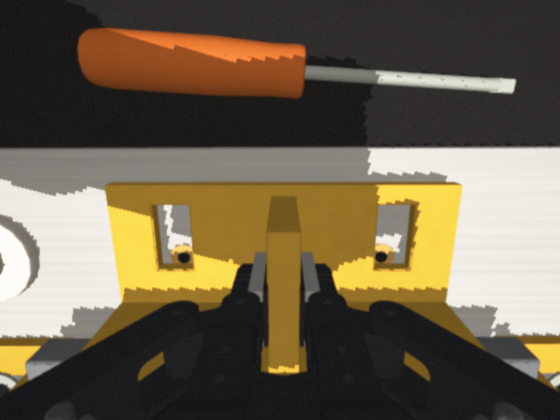

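Both tapped holes show through the slots at (184,257) and (381,257). Slot centres are about x=174 and 393. I'll check the offset numerically.

```bash
python3 - <<'E'
from plan import *
p,y,s=cur()
H=[atz('w4',u,.008) for u in((184,257),(381,257))]; S=[atz('w4',u,p[2]-.0276+.008) for u in((107.5,184),(460.5,184))]
d=H[1]-H[0];a=np.arctan2(d[1],d[0]);e=S[1]-S[0]
R=np.array([[np.cos(a),np.sin(a)],[-np.sin(a),np.cos(a)]]); m=(H[0]+H[1])/2
print(H,np.linalg.norm(d),np.degrees(a),np.degrees(np.arctan2(e[1],e[0])),np.linalg.norm(e))
print('foot edge mid in plate frame',R@((S[0]+S[1])/2-m)[:2],'tcp',R@(p-m)[:2], 'mid',m)
E
```

```text
[array([ 0.470972  , -0.16035056,  0.008     ]), array([ 0.57709256, -0.13153779,  0.008     ])] 0.10996249127335574 15.190171932116654 15.198967545715957 0.16675662863815227
foot edge mid in plate frame [0.00078575 0.04539992] tcp [0.00072986 0.01071109] mid [ 0.52403228 -0.14594417  0.008     ]
```

Offset is x +0.7 mm and y +10.5 mm, and it is parallel. Lowering the last 10 mm while watching the force.

```bash
python3 -m creep '0 0 3 0 1;0 0 3 0 1;0 0 3 0 1;0 0 0 0 1;0 0 0 0 1;0 0 0 0 1' && python3 -m creep '0 0 1 0 1;0 0 0 0 1;0 0 0 0 1'
```

```text
time_s: 11.15
ee_pos: [0.5217, -0.1353, 0.0363]
orientation: [-0.0, 0.607, 0.795, -0.0]
ft_force: [-0.1, -0.1, -6.1]
finger_gap: 0.134
gripper_force: 58.9
time_s: 11.52
ee_pos: [0.5218, -0.1352, 0.0356]
orientation: [0.0, 0.607, 0.795, -0.0]
ft_force: [-1.5, -0.3, 1.0]
finger_gap: 0.132
gripper_force: 59.8
```

```bash
python3 -m creep '0 0 -0.7 0 1;-3 0 0 0 1;-3 0 0 0 1;-3 0 0 0 1;-2 0 0 0 1;0 0 0 0 1;0 0 0 0 1;0 0 0 0 1' && python3 -m creep '-1 0 0 0 1;0 0 0 0 1;0 0 0 0 1'&& python3 -m creep '-1 0 0 0 1;0 0 0 0 1;0 0 0 0 1'&& python3 -m creep '-1 0 0 0 1;0 0 0 0 1;0 0 0 0 1'
```

```text
time_s: 12.52
ee_pos: [0.5246, -0.1457, 0.036]
orientation: [-0.0, 0.607, 0.795, 0.0]
ft_force: [0.2, 0.9, -5.9]
finger_gap: 0.134
gripper_force: 58.9
time_s: 12.9
ee_pos: [0.5249, -0.1468, 0.036]
orientation: [-0.0, 0.607, 0.795, 0.0]
ft_force: [0.3, 0.9, -6.3]
finger_gap: 0.13
gripper_force: 58.9
time_s: 13.28
ee_pos: [0.525, -0.1475, 0.036]
orientation: [-0.0, 0.607, 0.795, 0.0]
ft_force: [-0.9, 0.6, -5.1]
finger_gap: 0.126
gripper_force: 59.0
time_s: 13.65
ee_pos: [0.5252, -0.1483, 0.036]
orientation: [-0.0, 0.607, 0.795, 0.0]
ft_force: [-1.1, 4.0, -4.2]
finger_gap: 0.13
gripper_force: 59.1
```

```bash
python3 -m creep '-1 0 0 0 1;-1 0 0 0 1;-1 0 0 0 1;0 0 0.3 0 1;0 0 0 0 1;0 0 0 0 1'&& python3 -m creep '-1 0 0.2 0 1;0 0 0 0 1;0 0 0 0 1;0 0 0 0 1'
```

```text
time_s: 14.4
ee_pos: [0.5257, -0.15, 0.0358]
orientation: [-0.001, 0.607, 0.795, 0.0]
ft_force: [-1.7, 6.3, -1.5]
finger_gap: 0.128
gripper_force: 59.5
time_s: 14.9
ee_pos: [0.5258, -0.1502, 0.0357]
orientation: [-0.001, 0.607, 0.795, 0.001]
ft_force: [-2.5, 7.8, 0.2]
finger_gap: 0.129
gripper_force: 59.9
```

```bash
python3 -m creep '-1 0 -0.4 0 1;-1 0 0 0 1;0 0 0 0 1;0 0 0 0 1;0 0 0 0 1'&& python3 -m creep '-1 0 0 0 1;-1 0 0 0 1;0 0 0 0 1;0 0 0 0 1;0 0 0 0 1'; python3 - <<'E'
from plan import *
for i in range(3):
    p,y,s=cur(); snap('top','t5');print(p.round(4),round(y,2),s['ft_force'].round(2),s['torque'].round(2))
    a=np.radians(15.28);u=np.array([-np.sin(a),np.cos(a)]);print('F',s['ft_force'][:2]@u,'y',(p[:2]-[.5244,-.1455])@u)
E
```

```text
time_s: 15.52
ee_pos: [0.5261, -0.1511, 0.0358]
orientation: [-0.002, 0.606, 0.795, 0.001]
ft_force: [-3.6, 8.2, -2.2]
finger_gap: 0.132
gripper_force: 59.5
time_s: 16.15
ee_pos: [0.5263, -0.152, 0.0358]
orientation: [-0.002, 0.606, 0.795, 0.001]
ft_force: [-4.5, 10.1, 0.0]
finger_gap: 0.13
gripper_force: 59.7
[ 0.5263 -0.152   0.0358] 105.36 [-4.46 10.07  0.04] [2.22 0.61 0.02]
F 10.890938040460089 y -0.006784372259110379
[ 0.5263 -0.152   0.0358] 105.35 [-3.13 10.44 -0.57] [2.26 0.73 0.03]
F 10.89338852459422 y -0.006796392933326884
[ 0.5263 -0.1521  0.0358] 105.36 [-3.81 10.01  0.04] [2.27 0.71 0.02]
F 10.65787797276661 y -0.006809314757816362
```

```bash
python3 -m creep '-1 0 0 0 1;-1 0 -0.2 0 1;0 0 0 0 1;0 0 0 0 1;0 0 0 0 1;0 0 0 0 1;0 0 0 0 1;0 0 0 0 1'; python3 - <<'E'
from plan import *
p,y,s=cur(); snap('wrist','w6');snap('top','t6');snap('scene','s6');print(p.round(4),round(y,2),s['ft_force'].round(2),s['torque'].round(2))
a=np.radians(15.28);u=np.array([-np.sin(a),np.cos(a)]);print('F',s['ft_force'][:2]@u,'y',(p[:2]-[.5244,-.1455])@u,'x',(p[:2]-[.5244,-.1455])@[u[1],-u[0]])
# pump top shift between before/after push (top view)
g=[cv2.cvtColor(cv2.imread(f'pics/{f}.png'),6)[20:225,505:555].astype(np.float32) for f in('t1','t6')]
print(cv2.phaseCorrelate(*g,cv2.createHanningWindow((50,205),5)))
o=np.zeros((420,800,3),np.uint8);o[:,:400]=cv2.resize(cv2.imread('pics/s6.png')[200:410,20:220],(400,420));o[:,400:]=cv2.resize(cv2.imread('pics/w6.png'),(400,300)).repeat(1,0)[:420] if 0 else cv2.copyMakeBorder(cv2.resize(cv2.imread('pics/w6.png'),(400,300)),0,120,0,0,0)
cv2.imwrite('pics/v6.png',o)
E
```

```text
time_s: 17.3
ee_pos: [0.5265, -0.153, 0.0359]
orientation: [-0.003, 0.606, 0.795, 0.002]
ft_force: [-3.6, 12.3, -0.6]
finger_gap: 0.131
gripper_force: 59.6
[ 0.5265 -0.153   0.0359] 105.38 [-3.61 12.31 -0.6 ] [2.48 0.77 0.02]
F 12.827189265002517 y -0.007748792337404344 x 5.984886607046945e-05
((3.057633920227783, -0.8697072094507234), 0.6386175237761603)
```

View pics/v6.png

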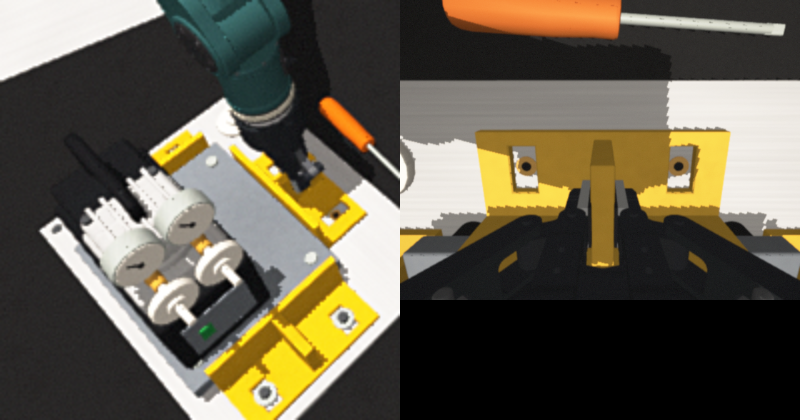

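The stop is flush with the base, with both holes clear in the slots ((527,166) and (678,166) in the composite). The pump has moved about 5.6 mm, so roughly 11 N on the base and 12.8 N at the wrist. Holding.

```bash
python3 -m creep '0 0 0 0 1;0 0 0 0 1;0 0 0 0 1;0 0 0 0 1;0 0 0 0 1;0 0 0 0 1;0 0 0 0 1;0 0 0 0 1' && python3 -m creep '0 0 0 0 1;0 0 0 0 1;0 0 0 0 1;0 0 0 0 1;0 0 0 0 1;0 0 0 0 1;0 0 0 0 1;0 0 0 0 1' && python3 -m creep '0 0 0 0 1;0 0 0 0 1;0 0 0 0 1;0 0 0 0 1;0 0 0 0 1;0 0 0 0 1;0 0 0 0 1;0 0 0 0 1' && python3 -m creep '0 0 0 0 1;0 0 0 0 1;0 0 0 0 1;0 0 0 0 1' && python3 -c "
from plant import r
print(r.sign_off())"
```

```text
time_s: 18.45
ee_pos: [0.5265, -0.153, 0.0359]
orientation: [-0.003, 0.606, 0.795, 0.002]
ft_force: [-4.0, 12.0, -1.3]
finger_gap: 0.124
gripper_force: 59.6
time_s: 19.45
ee_pos: [0.5266, -0.1529, 0.0359]
orientation: [-0.003, 0.606, 0.795, 0.002]
ft_force: [-3.4, 12.3, -1.0]
finger_gap: 0.131
gripper_force: 59.6
time_s: 20.45
ee_pos: [0.5265, -0.153, 0.0359]
orientation: [-0.003, 0.606, 0.795, 0.002]
ft_force: [-4.0, 13.0, -0.1]
finger_gap: 0.129
gripper_force: 59.6
time_s: 20.95
ee_pos: [0.5265, -0.153, 0.0359]
orientation: [-0.003, 0.606, 0.795, 0.002]
ft_force: [-4.1, 12.2, -0.4]
finger_gap: 0.131
gripper_force: 59.6
the job is handed in; nothing more can be done
None
```

I handed the job in with the stop angle still gripped and pressed against the pump base, both tapped holes clear in its slots; the push held steady for over 3 s at about 12–13 N at the wrist (my estimate is about 11–12 N on the base), but sign-off returned no verdict.

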